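# Load the slide scanner and set it to run

### The job

Swing the scanner's slide tray fully home against its stop. Then set the scanner to run: press the big knob on the sloping control box down against its spring, turn it clockwise as far as it goes and let go, so that it springs back up in its other notch. Leave the other things on the bench where they stand.

Things in the scene. Friction and masses are not known exactly. Their poses are not given: they have to be found in the camera images.
- scanner: Fixed white slide scanner. Deck 140 mm in x by 200 mm in y, top face 28 mm above the bench; behind it (+x) a housing 60 mm deep, 200 mm wide, 55 mm high. Origin: on the bench under the middle of the deck; x points from the deck to the housing (roughly away from the robot), z up. A black rubber stop block stands between deck and housing near its +y end. The scanner may stand left or right of the control box.
- tray (a joint): Angle (rad) of the slide tray about its upright pin: 0 = fully home, square on the deck with its far side against the stop block; it grows, anticlockwise seen from above, as the free end swings out towards the robot (limits 0 and 1.1). A firm hinge: it stays where it is left; about 1.5 N at the free end moves it.
- tray_pin (a point): Point on the pin's axis at the tray's underside, 30 mm above the bench; the pin stands at x = +35, y = -60 mm in the scanner's frame. Axes are the tray's own: the open aluminium tray (95 x 150 mm, four glass slides in it, wall 5 mm thick, 20 mm high from underside to rim) reaches from x = -80 to +15 mm and y = -15 to +135 mm from the pin; z up. The pin's head stands 26 mm above this point.
- tray_push (a point): Point on the outer face of the tray's robot-side long wall, 20 mm from its free end, at half the wall's height (x = -80, y = 115, z = 10 mm from tray_pin in the tray's axes, which are also this point's). Pushing here along the tray's +x swings the tray home.
- console: Fixed grey control box, wedge shaped: 150 mm in x, 160 mm in y; its top panel slopes 28 degrees, from 40 mm high at the edge towards the robot (-x) to 120 mm at the back. Origin: on the bench under its middle; x points towards its high back, z up. The knob stands square to the panel at its middle, so the knob's axis leans 28 degrees from vertical towards the box's -x.
- knob_press (a joint): How far the knob is pushed in along its axis (m): 0 = up, 0.010 = fully down. Spring: 5 N to start, 12 N fully down. Below about 7 mm of press a tooth blocks the knob from turning out of its notch; released between the notches it stays down.
- knob (a joint): Turn of the knob (rad), clockwise seen from outside along its axis: about 0 = standby notch (pointer to the short mark), 1.2 = run notch (pointer to the long mark), end stop at 1.26. While pressed it turns freely between; let go past about 1.1 it springs up in the run notch.
- knob_grip (a point): On the knob's axis inside its grip bar, 14 mm above the disc's top. Knob: aluminium disc 68 mm across, 8 mm thick, top 22 mm off the panel when up; on it a black grip bar 58 mm long, 16 wide, 26 high. Axes turn with the knob: z out of the panel, x along the bar to the pointer. In standby the bar lies 0.6 rad anticlockwise of the panel's up-slope line, in run 0.6 rad clockwise of it.
- bottle: Bystander: amber bottle, 44 mm across, 85 mm high, between scanner and control box. Origin under its middle.
- dishes: Bystander: two stacked clear Petri dishes, 90 mm across, 30 mm high. Origin under the middle.
- tipbox: Bystander: blue pipette tip box, 85 x 125 x 65 mm. Origin under its middle.
- rack: Bystander: green tube rack, 70 x 180 mm, 75 mm high with its tubes. Origin under its middle.
- beaker: Bystander: glass beaker, 70 mm across, 90 mm high. Origin under its middle.
- slidebox: Bystander: small cardboard slide box, 50 x 85 x 32 mm, on the scanner's housing. Origin under its middle.
- notebook: Bystander: notebook, 150 x 110 x 13 mm, lying flat. Origin under its middle.
Mind the look-alikes: they are no part of the job. Leave any pink look-alike of the console alone.

How it is judged:
On the way, in this order (a step that is already met when the one before it is completed fails the run):
1. the slide tray is home while the knob is still in standby (value of joint tray below 0.05 rad and value of joint knob below 0.3 rad), for 0.2 s.
2. the knob has been turned to run and has sprung back up (value of joint knob above 1.05 rad and value of joint knob_press below 0.003 m), for 0.2 s.
At the end, for the whole second after the job is handed in: The tray is within 0.05 rad of home and at rest, the knob is turned past 1.05 rad into the run notch and has sprung up to within 3 mm of its full height (all of step 2 and value of joint tray below 0.05 rad and velocity of joint tray below 0.05 rad/s); the robot touches nothing.
It fails at once if the knob is forced out of its notch without being pressed down (value of joint knob between 0.3 and 0.9 rad and value of joint knob_press below 0.004 m).
It fails at once if a bystander is moved more than 30 mm (distance of any of bottle, dishes, tipbox, rack, beaker, slidebox, notebook from where it was at the start of the episode above 0.03 m).
It also fails if it takes over 58 s, if anything falls off the work surface, if the arm or the gripper's body presses on something with over 40 N, if the wrist force passes 120 N, or if a joint passes its speed limit or range.

### The arm

A 6-joint arm with a two-finger parallel gripper is mounted at the origin on the work surface. World frame = base frame: x ahead of the robot, y to its left, z up, the work surface at z = 0. Lengths are in m, angles in rad, forces in N, time in s.
With the tool pointing down it reaches from about 0.35 to 0.775 m from the base axis. Payload 5.5 kg.
Tool frame: the origin (TCP) lies at the very end of the fingers, on their centre line; the grasp point (between the pads) lies 19 mm behind it; z points along the fingers, y is the direction in which the jaws open and shut (so a half turn about z gives the same grasp; the last joint's range is limited). The gripper opens to 85 mm and grips with 20 to 120 N. Pads are 22 mm wide; open, the fingers measure 114 mm over their backs; the gripper's body (76 mm by 85 mm) begins 54 mm behind the grasp point. The pads swing forward as they close: fully open they stand 13 mm farther back than shut.
Start: joints at [1.067, 0.313, 0.046, 1.304, 0, 1.431], TCP at [0.205, 0.537, 0.231] pointing down, gripper open.
Joint ranges: [-2.76, 2.76], [-0.86, 1.69], [-1.03, 1.26], [-2.2, 2.34], [-1.47, 1.5], [-3.14, 3.14]. Speed limits (rad/s): [2.57, 2.57, 3.14, 3.14, 3.14, 3.14].

### API

Orientations are given as a rotation vector (axis times angle).
In Python, from plant import ctrl, capture, camera_model gives the robot as it stands. The module is installed in compiled form; this text tells all that it offers.
- The arm moves only by the tool servo_tool, never from a script. Its argument "motion" is a list of rows, each a list of 7 numbers: the turn, a rotation vector about the tool's x, y, z in rad, then the shift along the tool's x, y, z in m, then the opening in per cent of the stroke, from 0 (shut) to 100 (fully open). In form: [[wx, wy, wz, x, y, z, jaw], ...]. A call has 1 to 8 rows; each row shifts and turns the commanded pose from where the row before left it, along the tool's axes as they then stand; what a row does not reach is not made up. A row lasts 1/10 s, in which the tool goes at most 50 mm and 8.59 degrees, less where a joint would pass 70% of its speed; a pose out of reach is approached as far as the arm can. A call with a gripper value outside its range is refused whole. The fingers move at their own pace and stop on an object; "squeeze" is the grip in N (left out, the last holds). Time passes only in rows, so rows that do not move let the fingers close. It gives the time, the measured TCP pose, the force and the opening at its end, in the units of the state.
- ctrl.sense(): the state, without advancing time (a new reading comes with each control period).
- capture(name): name is "side" or "top"; returns (picture, depth): 400x640x3 uint8, red, green, blue; 400x640 float32, m along the optical axis (not along the pixel's ray), 0 where there is no reading.
- camera_model(name): a dict with "intrinsics" (3x3 intrinsics, pixels), "origin" and "orientation" of the camera in the world. Camera axes: x right, y up, looking along -z (the intrinsics and any distortion apply to the point x, -y, -z); pixel columns grow to the right and rows downward; lengths in m; the calibration is good to about 2 mm. A picture is of the moment at which its call begins. camera_model takes no time and is no camera call.
- ctrl.sign_off(): hands the job in, once; it reports no verdict.
The state is a dict: "clock": time; "joint_pos": joint angles; "joint_vel": joint speeds; "joint_efforts": joint torques, N m; "tcp_pos": TCP position; "ee_rot": TCP orientation; "ft_force": force on the tool from outside, world axes, zero at the start; "wrist_torque": the same for the moment, N m; "opening": finger opening in m.
Only numpy, scipy, OpenCV 4.12 (cv2) and the standard library are available. Lean on these libraries where they do the work, as an engineer would, in place of code of your own. Each camera call takes 0.05 s, during which the arm holds its last target.

## Working session

There is one attempt and no reset: what is moved stays moved. The work goes in short steps, Python scripts to look and compute and a tool call to move; the robot and the scene stay as the last step left them, time stands still between calls to the robot, and variables do not carry over. Pictures are saved under pics/ and viewed, and the job is handed in when it is done.

Besides the shell and the picture viewer there is one more tool, called after ">>>" in YAML: its name, and indented under it one key for each argument. servo_tool: Moves the arm, as the interface text tells. Its arguments: {"type":"object","properties":{"motion":{"type":"array","items":{"type":"array","items":{"type":"number"}}},"squeeze":{"type":"number"}},"required":["motion"]}

```bash
mkdir -p pics && python3 - <<'E'
from plant import ctrl,capture,camera_model
import cv2,numpy as np
print(ctrl.sense())
for n in("side","top"):
    p,d=capture(n); cv2.imwrite(f"pics/{n}0.png",p[:,:,::-1]); np.savez(f"pics/{n}0.npz",p=p,d=d)
    print(n,camera_model(n))
E
```

```text
{'clock': 0.0, 'joint_pos': array([1.06741135e+00, 3.13994494e-01, 4.50062387e-02, 1.30362407e+00,
       5.04584929e-06, 1.43123009e+00]), 'joint_vel': array([-5.61364124e-04, -1.67565870e-04, -1.68767749e-03,  2.00219052e-05,
        2.14079075e-03, -2.04028966e-04]), 'joint_efforts': array([-9.92809146e-04, -4.80632758e+01,  2.98532152e+01,  1.95455714e-02,
       -2.79577289e-04,  5.45608444e-06]), 'tcp_pos': array([0.20435322, 0.53691797, 0.23042339]), 'ee_rot': array([-5.68233642e-01, -3.08918640e+00,  2.70343207e-03]), 'ft_force': array([ 0.01672572,  0.10705398, -0.23276709]), 'wrist_torque': array([ 0.04789069,  0.01263096, -0.03070816]), 'opening': 0.08516200403001996}
side {'intrinsics': array([[502.17500135,   0.        , 316.87056138],
       [  0.        , 502.17500135, 192.04419427],
       [  0.        ,   0.        ,   1.        ]]), 'origin': array([ 0.19446853, -1.13955204,  0.74395875]), 'orientation': array([ 1.06153887, -0.12447474, -0.22275435])}
top {'intrinsics': array([[409.8504449 ,   0.        , 312.30606689],
       [  0.        , 409.8504449 , 195.43604992],
       [  0.        ,   0.        ,   1.        ]]), 'origin': array([ 0.40366656, -0.0216389 ,  1.24850062]), 'orientation': array([ 0.06331752, -0.03965635, -1.55319135])}
```

View pics/side0.png

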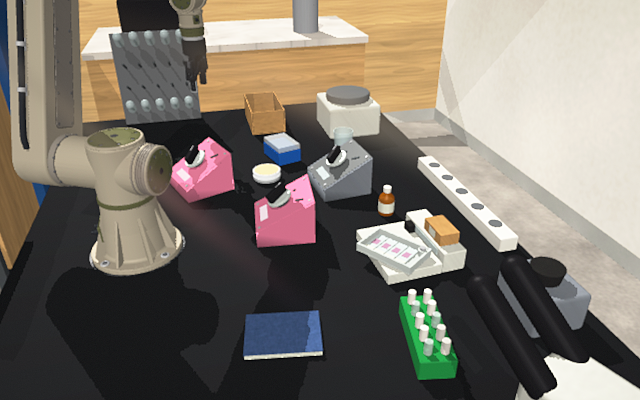

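View pics/top0.png

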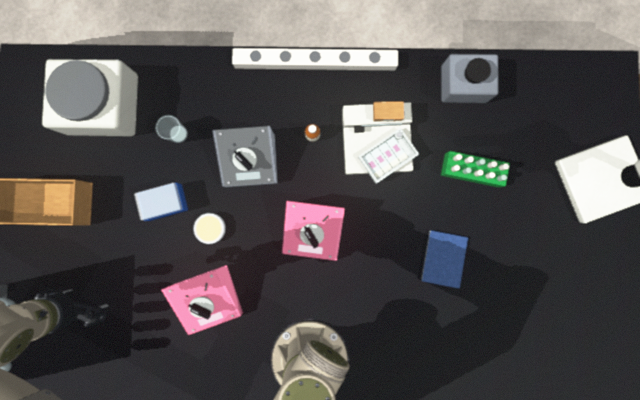

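Top view: grey console about (245,157) with its knob at (243,158), scanner at about (378,140) with the tray swung out, and two pink look-alikes at (313,231) and (203,300). Next I measure these with the depth image.

```bash
cat > h.py <<'E'
import numpy as np,cv2
from scipy.spatial.transform import Rotation as R
from plant import ctrl,capture,camera_model
def cam(n):
    m=camera_model(n);return m["intrinsics"],np.array(m["origin"]),R.from_rotvec(m["orientation"]).as_matrix()
def cloud(n,d):
    K,o,M=cam(n);v,u=np.mgrid[:d.shape[0],:d.shape[1]]
    P=np.stack([(u-K[0,2])/K[0,0]*d,-(v-K[1,2])/K[1,1]*d,-d],-1)
    return P@M.T+o
def proj(n,p):
    K,o,M=cam(n);q=(np.atleast_2d(p)-o)@M
    return np.stack([K[0,0]*q[:,0]/-q[:,2]+K[0,2],K[1,1]*-q[:,1]/-q[:,2]+K[1,2]],-1)
def ray(n,u,v,z):
    K,o,M=cam(n);r=M@np.array([(u-K[0,2])/K[0,0],-(v-K[1,2])/K[1,1],-1]);return o+r*(z-o[2])/r[2]
E
python3 - <<'E'
from h import *
for n,(a,b,c,e) in dict(top=(200,90,430,200),side=(290,110,480,290)).items():
    f=np.load(f"pics/{n}0.npz");P=cloud(n,f["d"]);p=f["p"]
    s=3.4 if n=="top" else 3.3
    cv2.imwrite(f"pics/{n}0c.png",cv2.resize(p[b:e,a:c,::-1],None,fx=s,fy=s,interpolation=cv2.INTER_CUBIC))
    if n=="top":
        for u,v in [(244,158),(232,134),(262,180),(248,177),(312,132),(380,90+20),(355,110),(350,165),(360,129),(385,158),(404,160),(300,160)]:
            print(u,v,P[v,u].round(4))
        print(ray("top",300,160,0))
E
```

```text
244 158 [0.5798 0.1888 0.1154]
232 134 [0.648  0.2254 0.1113]
262 180 [0.5258 0.1464 0.047 ]
248 177 [0.5333 0.1869 0.0537]
312 132 [0.6629 0.0007 0.0845]
380 110 [ 0.7294 -0.1938  0.086 ]
355 110 [ 0.7369 -0.1246  0.0558]
350 165 [ 0.5771 -0.1139  0.0274]
360 129 [ 0.6814 -0.1404  0.0507]
385 158 [ 0.5984 -0.2169  0.0364]
404 160 [ 0.5937 -0.2738  0.0336]
300 160 [0.594  0.0376 0.0009]
[0.59412228 0.03764266 0.        ]
```

View pics/top0c.png

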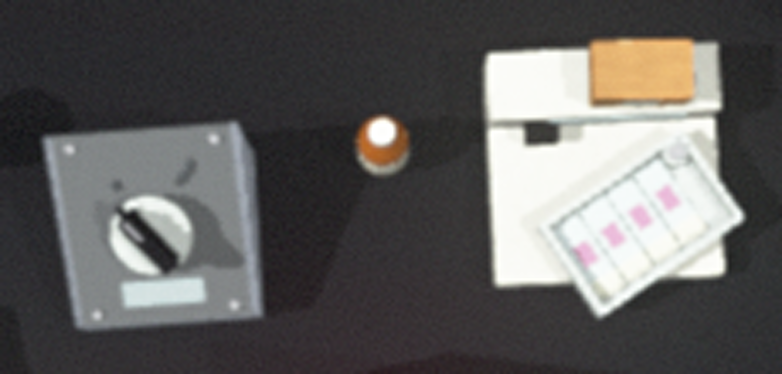

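View pics/side0c.png

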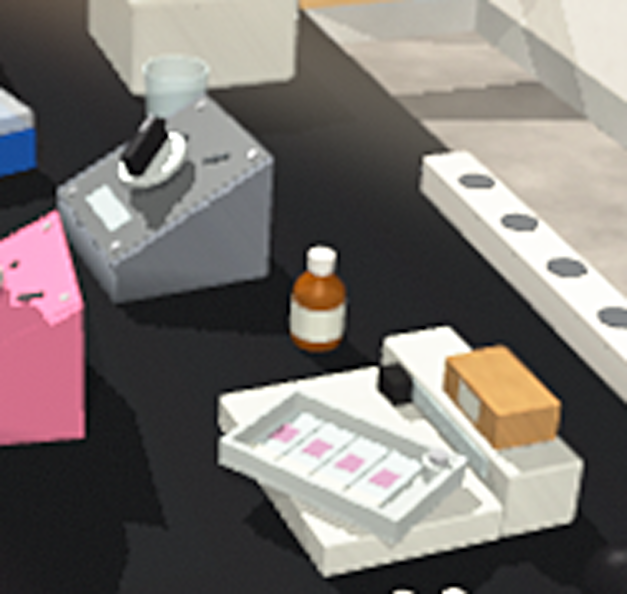

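```bash
python3 - <<'E'
from h import *
f=np.load("pics/top0.npz");P=cloud("top",f["d"]);p=f["p"].astype(int);z=P[...,2];X=P[...,0];Y=P[...,1]
def rect(m,name):
    q=P[m][:,:2];r=cv2.minAreaRect((q*1000).astype(np.float32));print(name,m.sum(),np.round(r[0],1),np.round(r[1],1),round(r[2],2)," zmed",np.median(z[m]).round(4));print(cv2.boxPoints(r).round(0).tolist())
reg=(Y<-0.07)&(Y>-0.35)
rect(reg&(X>0.69)&(X<0.81)&(z>0.05)&(z<0.10),"housing(200x60)")
m=reg&(z>0.035)&(X<0.71)&(z<0.054)&~((Y>-0.165)&(X>0.665))
rect(m,"tray")
m=reg&(z>0.02)&(z<0.03)&(X>0.5)&(X<0.72); rect(m,"deck 140x200")
# console panel
g=(X>0.49)&(X<0.68)&(Y>0.09)&(Y<0.28)&(z>0.035)
q=P[g]
# ransac
rng=np.random.default_rng(0);best=0
for _ in range(400):
    a,b,c=q[rng.choice(len(q),3,False)];n=np.cross(b-a,c-a);L=np.linalg.norm(n)
    if L<1e-5: continue
    n/=L; i=abs((q-a)@n)<0.002
    if i.sum()>best: best=i.sum();bi=i
c=q[bi].mean(0);n=np.linalg.svd(q[bi]-c)[2][2];n*=np.sign(n[2])
print("panel n",n.round(4),"tilt",np.degrees(np.arccos(n[2])),"yaw up-slope",np.degrees(np.arctan2(-n[1],-n[0])),c,best,len(q))
h=(P-c)@n
inn=(abs(h)<0.003)&(X>0.49)&(X<0.68)&(Y>0.09)&(Y<0.28)
yaw=np.arctan2(-n[1],-n[0]);
rect(inn,"panel footprint 150x160")
sel=(X>0.5)&(X<0.66)&(Y>0.12)&(Y<0.26)
for lo,hi,nm in((0.042,0.054,"bartop"),(0.018,0.026,"disc")):
    m=sel&(h>lo)&(h<hi);mm=P[m];e1=np.array([np.cos(yaw),np.sin(yaw),0]);e1-=n*(e1@n);e1/=np.linalg.norm(e1);e2=np.cross(n,e1)
    r=cv2.minAreaRect((np.c_[(mm-c)@e1,(mm-c)@e2]*1000).astype(np.float32));print(nm,m.sum(),r,np.median(h[m]));
    cen=c+r[0][0]/1000*e1+r[0][1]/1000*e2; print("axis pt on panel",cen, "mean",mm.mean(0)-n*np.median(h[m]))
print(e1,e2,n)
E
```

```text
housing(200x60) 1407 [ 725.5 -190.8] [ 65.1 199.3] 3.55  zmed 0.0572
[[687.0, -93.0], [699.0, -292.0], [764.0, -288.0], [752.0, -89.0]]
tray 1418 [ 391.5 -132.3] [178.3 702.5] 69.09  zmed 0.0392
[[32.0, -90.0], [688.0, -341.0], [751.0, -174.0], [95.0, 76.0]]
deck 140x200 1222 [ 626.  -197.4] [196.3 200.8] 3.33  zmed 0.0274
[[522.0, -103.0], [534.0, -303.0], [730.0, -292.0], [718.0, -91.0]]
panel n [-0.4632 -0.047   0.885 ] tilt 27.7470145575997 yaw up-slope 5.788192987065984 [0.59395656 0.19138093 0.08339842] 1690 3215
panel footprint 150x160 2241 [589.3 192.1] [151.3 160.1] 5.19  zmed 0.0868
[[507.0, 265.0], [521.0, 106.0], [672.0, 119.0], [657.0, 279.0]]
bartop 114 ((-4.491588592529297, 1.3830947875976562), (56.513885498046875, 15.60091495513916), 34.22819137573242) 0.04647551898822705
axis pt on panel [0.58986223 0.19235607 0.08130728] mean [0.59059342 0.19259157 0.08166383]
disc 234 ((-3.0446643829345703, 2.0954437255859375), (63.35682678222656, 65.31542205810547), 24.888395309448242) 0.021434942069908296
axis pt on panel [0.59106441 0.19319394 0.08198092] mean [0.59338763 0.1888956  0.08304012]
[0.88049968 0.08925458 0.46556841] [-1.00851279e-01  9.94901513e-01 -6.93889390e-18] [-0.46319471 -0.04695317  0.8850119 ]
```

```bash
python3 - <<'E'
from h import *
def px(u,v,z): return ray("top",200+(u+.5)/3.4-.5,90+(v+.5)/3.4-.5,z)
for nm,u,v,zz in [("deck near-left",496,286,.028),("deck near-right",724,278,.028),("house backleft",486,52,.055),("housebackright",718,41,.055),("housefrontleft",488,122,.055),("T free near",600,319,.05),("T free far",545,228,.05),("T pin near",745,215,.05),("T pin far",693,135,.05),("pin head",678,153,.056)]: print(nm,px(u,v,zz)[:2].round(4))
f=np.load("pics/top0.npz");P=cloud("top",f["d"]);z=P[...,2];X=P[...,0];Y=P[...,1]
m=(z>0.046)&(z<0.053)&(Y<-.12)&(Y>-.31)&(X<.685)&(X>.5)&~((Y>-.17)&(X>.66))
q=(P[m][:,:2]*1000).astype(np.float32);r=cv2.minAreaRect(q);print(m.sum(),r,cv2.boxPoints(r))
E
```

```text
deck near-left [ 0.5504 -0.1008]
deck near-right [ 0.5606 -0.3006]
house backleft [ 0.7518 -0.0878]
housebackright [ 0.7642 -0.289 ]
housefrontleft [ 0.6901 -0.0903]
T free near [ 0.5206 -0.1892]
T free far [ 0.599  -0.1411]
T pin near [ 0.6129 -0.3136]
T pin far [ 0.6823 -0.2686]
pin head [ 0.665  -0.2545]
280 ((605.625, -224.31800842285156), (94.97014617919922, 150.72593688964844), 35.27598190307617) [[ 523.3359  -190.21658]
 [ 610.3824  -313.26617]
 [ 687.9141  -258.41943]
 [ 600.8676  -135.36984]]
```

>>> servo_tool:
  motion:
    - [0,0,0,-0.033,-0.035,0,0]
    - [0,0,0,-0.033,-0.035,0,0]
    - [0,0,0,-0.033,-0.035,0,0]
    - [0,0,0,-0.033,-0.035,0,0]
    - [0,0,0,-0.033,-0.035,0,0]
    - [0,0,0,-0.033,-0.035,0,0]
    - [0,0,0,-0.033,-0.035,0,0]
    - [0,0,0,-0.033,-0.035,0,0]

```text
clock: 0.9
tcp_pos: [0.3517, 0.18, 0.2312]
ee_rot: [0.568, 3.09, 0.0]
ft_force: [1.5, -0.0, -0.3]
opening: 0.0001
```

>>> servo_tool:
  motion:
    - [0,0,0,-0.033,-0.035,0,0]
    - [0,0,0,-0.033,-0.035,0,0]
    - [0,0,0,-0.033,-0.035,0,0]
    - [0,0,0,-0.033,-0.035,0,0]
    - [0,0,0,-0.033,-0.035,0,0]
    - [0,0,0,-0.033,-0.035,0,0]
    - [0,0,0,-0.033,-0.035,0,0]
    - [0,0,0,-0.033,-0.035,0,0]

```text
clock: 1.7
tcp_pos: [0.499, -0.1758, 0.2309]
ee_rot: [-0.569, -3.089, -0.001]
ft_force: [0.2, -0.4, 0.6]
opening: -0.0002
```

>>> servo_tool:
  motion:
    - [0,0,-0.14,0,0,0,0]
    - [0,0,-0.14,0,0,0,0]
    - [0,0,-0.14,0,0,0,0]
    - [0,0,-0.14,0,0,0,0]
    - [0,0,-0.14,0,0,0,0]
    - [0,0,-0.14,0,0,0,0]
    - [0,0,-0.14,0,0,0,0]
    - [0,0,0,0,0,0,0]

```text
clock: 2.5
tcp_pos: [0.4985, -0.1737, 0.2308]
ee_rot: [0.953, -2.993, -0.001]
ft_force: [0.0, -0.4, -0.3]
opening: 0.0002
```

>>> servo_tool:
  motion:
    - [0,0,0,0.008,-0.024,0.02,0]
    - [0,0,0,0.008,-0.024,0.02,0]
    - [0,0,0,0,0,0.04,0]
    - [0,0,0,0,0,0.04,0]
    - [0,0,0,0,0,0.04,0]
    - [0,0,0,0,0,0.02,0]
    - [0,0,0,0,0,0.013,0]
    - [0,0,0,0,0,0,0]

```text
clock: 3.3
tcp_pos: [0.5123, -0.2215, 0.0365]
ee_rot: [0.949, -2.992, -0.004]
ft_force: [-1.1, 0.1, -0.3]
opening: 0.0001
```

```bash
python3 - <<'E'
from h import *
print(ctrl.sense()["tcp_pos"])
for n,(a,b,c,e) in dict(top=(330,90,430,200),side=(330,200,480,290)).items():
    p,d=capture(n)
    cv2.imwrite(f"pics/{n}1c.png",cv2.resize(p[b:e,a:c,::-1],None,fx=5,fy=5,interpolation=cv2.INTER_CUBIC))
E
```

```text
[ 0.51229558 -0.22148453  0.03651034]
```

View pics/side1c.png

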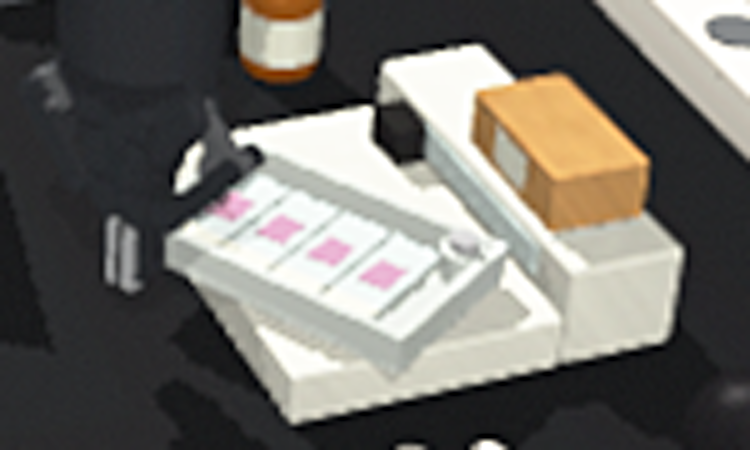

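View pics/top1c.png

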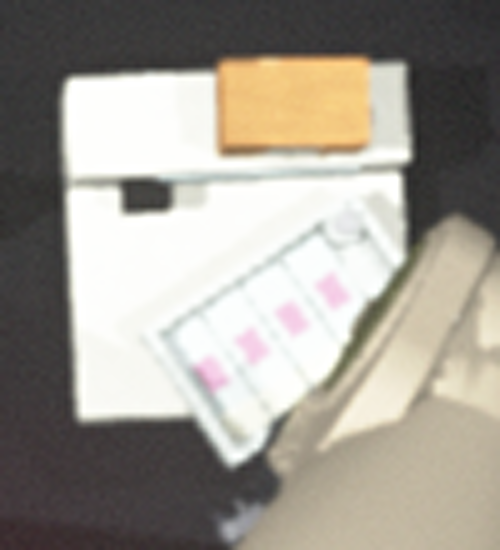

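>>> servo_tool:
  motion:
    - [0,0,0,-0.008,0,0,0]
    - [0,0,0,-0.005,0,0,0]
    - [0,0,0.05,-0.006,0.0045,0,0]
    - [0,0,0.05,-0.006,0.0045,0,0]
    - [0,0,0.05,-0.006,0.0045,0,0]
    - [0,0,0.05,-0.006,0.0045,0,0]
    - [0,0,0.05,-0.006,0.0045,0,0]
    - [0,0,0.05,-0.006,0.0045,0,0]

```text
clock: 4.2
tcp_pos: [0.5438, -0.1738, 0.0394]
ee_rot: [-0.491, 3.102, -0.002]
ft_force: [-1.6, -0.8, 2.0]
opening: 0.0001
```

>>> servo_tool:
  motion:
    - [0,0,0.05,-0.006,0.0045,0.001,0]
    - [0,0,0.05,-0.006,0.0045,0.001,0]
    - [0,0,0.05,-0.006,0.0045,0,0]
    - [0,0,0.05,-0.006,0.0045,0,0]
    - [0,0,0.03,-0.004,0.0025,0,0]

```text
clock: 4.7
tcp_pos: [0.566, -0.147, 0.0371]
ee_rot: [0.134, -3.139, -0.0]
ft_force: [-3.0, 1.9, 1.4]
opening: 0.0002
```

```bash
python3 - <<'E'
from h import *
print(ctrl.sense()["tcp_pos"],ctrl.sense()["ft_force"])
for n,(a,b,c,e) in dict(top=(330,90,430,200),side=(330,200,480,290)).items():
    p,d=capture(n)
    cv2.imwrite(f"pics/{n}2c.png",cv2.resize(p[b:e,a:c,::-1],None,fx=5,fy=5,interpolation=cv2.INTER_CUBIC))
E
```

```text
[ 0.56601519 -0.14695005  0.03706642] [-2.96227726  1.87548948  1.39149759]
```

View pics/side2c.png

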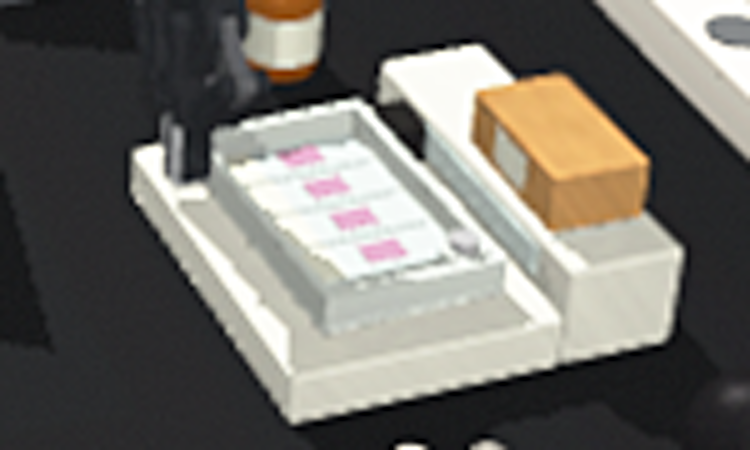

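View pics/top2c.png

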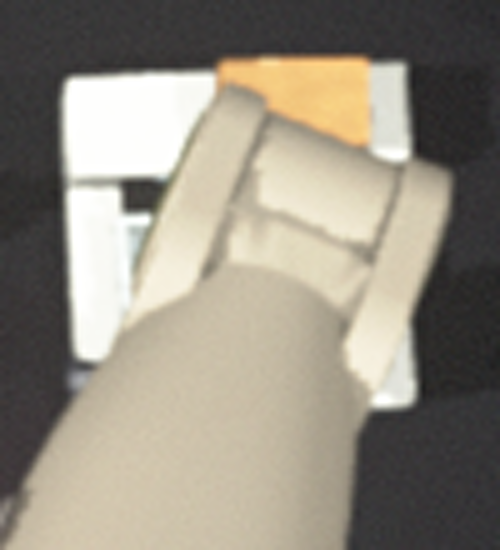

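Tray nearly home (its far free corner close to the black stop at side (410,125)); I push on until the force rises.

>>> servo_tool:
  motion:
    - [0,0,0.02,-0.003,0.001,0,0]
    - [0,0,0.01,-0.003,0,0,0]
    - [0,0,0,0,0,0,0]

```text
clock: 5.1
tcp_pos: [0.57, -0.146, 0.0362]
ee_rot: [0.087, -3.137, -0.001]
ft_force: [-6.2, 1.9, 4.1]
opening: 0.0
```

>>> servo_tool:
  motion:
    - [0,0,0,-0.003,0,0,0]
    - [0,0,0,0,0,0,0]

```text
clock: 5.3
tcp_pos: [0.5701, -0.146, 0.0361]
ee_rot: [0.086, -3.132, -0.001]
ft_force: [-13.8, -0.4, 10.8]
opening: 0.0
```

>>> servo_tool:
  motion:
    - [0,0,0,-0.003,0,0,0]
    - [0,0,0,0,0,0,0]

```text
clock: 5.5
tcp_pos: [0.5701, -0.1459, 0.0359]
ee_rot: [0.085, -3.126, -0.0]
ft_force: [-20.5, -1.5, 15.6]
opening: -0.0002
```

The force climbs with no further motion, so the tray is against the stop. Now I back off and rise.

>>> servo_tool:
  motion:
    - [0,0,0,0.01,0,0,0]
    - [0,0,0,0.02,0,0,0]
    - [0,0,0,0.01,0,-0.02,0]
    - [0,0,0,0,0,-0.05,0]
    - [0,0,0,0,0,-0.05,0]
    - [0,0,0,0,0,-0.05,0]
    - [0,0,0,0,0,-0.04,0]
    - [0,0,0,0,0,0,0]

```text
clock: 6.3
tcp_pos: [0.5414, -0.1502, 0.2537]
ee_rot: [-0.087, 3.128, -0.009]
ft_force: [-0.1, 0.1, -0.2]
opening: 0.0004
```

```bash
python3 - <<'E'
from h import *
s=ctrl.sense();print(s["tcp_pos"],s["ee_rot"],s["ft_force"],s["joint_pos"])
f=lambda u,v,s:(u,v)
p,d=capture("side");cv2.imwrite("pics/side3c.png",cv2.resize(p[200:290,330:480,::-1],None,fx=5,fy=5,interpolation=cv2.INTER_CUBIC))
# expected home tray rim corners, drawn as points
o=np.array([.6653,-.2544,.05]);a=np.radians(3.2);M=np.array([[np.cos(a),-np.sin(a)],[np.sin(a),np.cos(a)]])
for c in [(-80,-15),(-80,135),(15,135),(15,-15)]:
    w=o.copy();w[:2]+=M@np.array(c)/1000; print(c,w.round(4),((proj("side",w)[0]-[330,200])*5).round(0))
E
```

```text
[ 0.54138791 -0.15015968  0.25366221] [-0.08731937  3.1276844  -0.00898508] [-0.09324174  0.05857063 -0.16158909] [-4.13558734e-01  2.70408842e-01  4.20661684e-02  1.32853844e+00
  2.23798848e-04 -4.69379107e-01]
(-80, -15) [ 0.5863 -0.2738  0.05  ] [317. 297.]
(-80, 135) [ 0.5779 -0.1241  0.05  ] [193. 129.]
(15, 135) [ 0.6727 -0.1188  0.05  ] [363.  99.]
(15, -15) [ 0.6811 -0.2685  0.05  ] [503. 261.]
```

View pics/side3c.png

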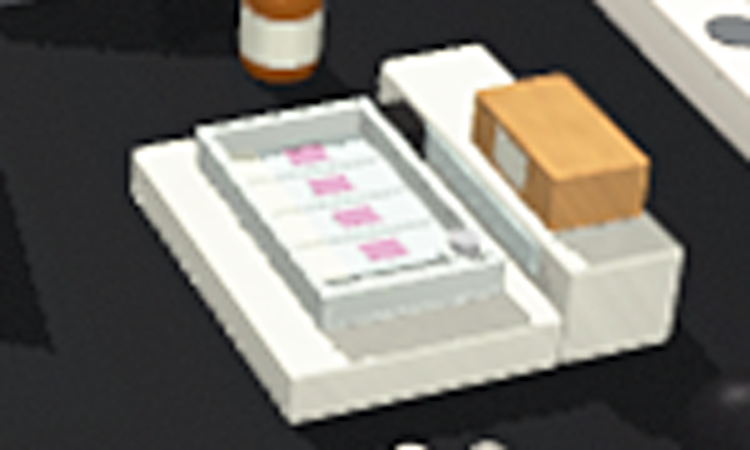

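Tray rim corners at side crop (197,127), (363,98), (503,262), (318,293) match the predicted home corners within a few pixels. Next comes the knob pose.

```bash
cat >> h.py <<'E'
def knob():
    y=np.radians(5.3);t=np.radians(28)
    n=np.array([-np.sin(t)*np.cos(y),-np.sin(t)*np.sin(y),np.cos(t)])
    e1=np.array([np.cos(t)*np.cos(y),np.cos(t)*np.sin(y),np.sin(t)]);e2=np.cross(n,e1)
    b=np.cos(.6)*e1+np.sin(.6)*e2
    x=-b;z=-n;return np.array([.590,.1925,.081]),n,np.c_[x,np.cross(z,x),z]
def need(h):
    s=ctrl.sense();T=R.from_rotvec(s["ee_rot"]).as_matrix();c,n,G=knob()
    print("tcp",s["tcp_pos"].round(4),"ft",s["ft_force"].round(1),"q",s["joint_pos"].round(3),"t",s["clock"])
    d=c+h*n-s["tcp_pos"];print("goal",(c+h*n).round(4),"shift in tool",(T.T@d).round(4))
    print("turn in tool",R.from_matrix(T.T@G).as_rotvec().round(4),"shift in goal axes",(G.T@d).round(4))
E
python3 -c "
from h import *
need(.116)"
```

```text
tcp [ 0.5403 -0.1496  0.2503] ft [-0.3 -0.5 -0.5] q [-0.414  0.273  0.037  1.326  0.    -0.469] t 6.35
goal [0.5358 0.1875 0.1834] shift in tool [-0.0138  0.3371  0.0657]
turn in tool [ 0.1317 -0.4704 -0.6231] shift in goal axes [-0.1833  0.2818  0.0716]
```

>>> servo_tool:
  motion:
    - [0,0,0,-0.002,0.042,0,50]
    - [0,0,0,-0.002,0.042,0,50]
    - [0,0,0,-0.002,0.042,0,50]
    - [0,0,0,-0.002,0.042,0,50]
    - [0,0,0,-0.002,0.042,0,50]
    - [0,0,0,-0.002,0.042,0,50]
    - [0,0,0,-0.002,0.042,0,50]
    - [0,0,0,0,0.043,0,50]

```text
clock: 7.15
tcp_pos: [0.5325, 0.1904, 0.2447]
ee_rot: [0.087, -3.139, 0.0]
ft_force: [-0.3, -0.1, 0.8]
opening: 0.0427
```

>>> servo_tool:
  motion:
    - [0.022,-0.078,-0.104,0,0,0,50]
    - [0.022,-0.078,-0.104,0,0,0,50]
    - [0.022,-0.078,-0.104,0,0,0,50]
    - [0.022,-0.078,-0.104,0,0,0,50]
    - [0.022,-0.078,-0.104,0,0,0,50]
    - [0.022,-0.078,-0.104,0,0,0,50]
    - [0,0,0,0,0,0,50]
    - [0,0,0,0,0,0,50]

```text
clock: 7.95
tcp_pos: [0.5322, 0.1885, 0.2456]
ee_rot: [-0.904, 2.518, -0.158]
ft_force: [0.4, 0.7, -0.4]
opening: 0.0428
```

```bash
python3 -c "
from h import *
need(.076);print(ctrl.sense()['opening'])"
```

```text
tcp [0.5322 0.1885 0.2456] ft [ 0.4  0.7 -0.4] q [ 0.231 -0.071 -0.482  0.687 -0.061 -0.473] t 7.95
goal [0.5545 0.1892 0.1481] shift in tool [0.0216 0.0126 0.0969]
turn in tool [ 0.0092 -0.0087 -0.0036] shift in goal axes [0.0224 0.0136 0.0966]
0.042797361798308994
```

>>> servo_tool:
  motion:
    - [0.005,-0.005,-0.002,0.011,0.006,0.02,50]
    - [0.004,-0.004,-0.002,0.011,0.007,0.03,50]
    - [0,0,0,0,0,0.03,50]
    - [0,0,0,0,0,0.017,50]
    - [0,0,0,0,0,0,50]
    - [0,0,0,0,0,0,50]

```text
clock: 8.55
tcp_pos: [0.5566, 0.1895, 0.1489]
ee_rot: [-0.906, 2.504, -0.167]
ft_force: [0.1, -0.1, -0.2]
opening: 0.0427
```

```bash
python3 - <<'E'
from h import *
need(.026)
for n,(a,b,c,e) in dict(top=(200,100,310,200),side=(270,110,390,210)).items():
    p,d=capture(n)
    cv2.imwrite(f"pics/{n}4c.png",cv2.resize(p[b:e,a:c,::-1],None,fx=6,fy=6,interpolation=cv2.INTER_CUBIC))
E
```

```text
tcp [0.5566 0.1895 0.1489] ft [ 0.1 -0.1 -0.2] q [ 0.223  0.048 -0.628  0.408 -0.061 -0.487] t 8.55
goal [0.5778 0.1914 0.104 ] shift in tool [0.002  0.0012 0.0497]
turn in tool [-0.0001  0.0012  0.0019] shift in goal axes [0.0019 0.0012 0.0497]
```

View pics/side4c.png

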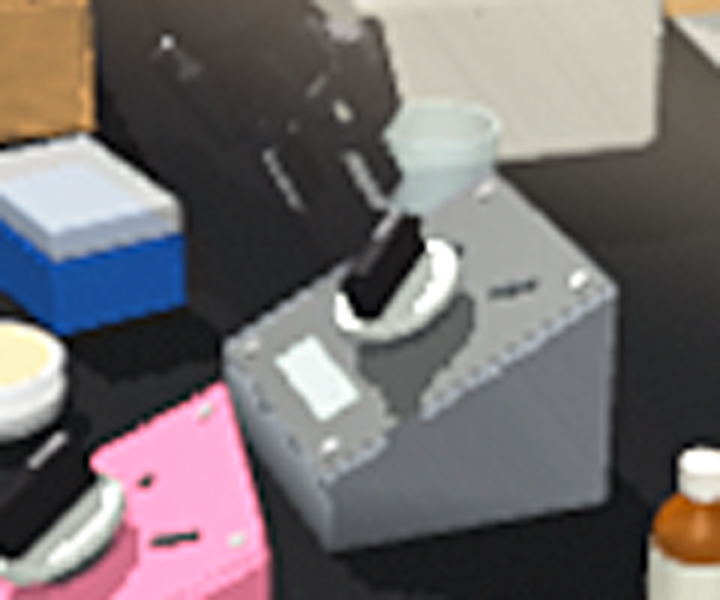

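View pics/top4c.png

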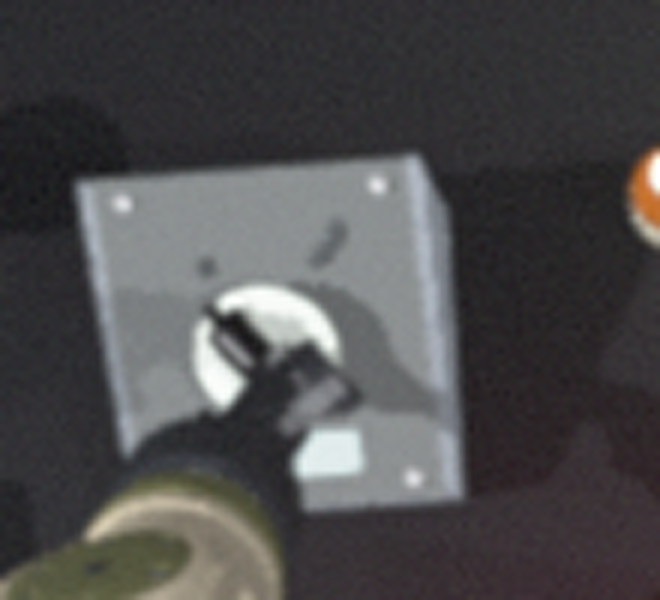

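Fingers stand over the bar along its axis (side crop tips at about (285,180) and (365,185), either side of the bar at (385,260)). I go down in steps, watching the force.

>>> servo_tool:
  motion:
    - [0,0,0,0.002,0.001,0.015,50]
    - [0,0,0,0,0,0.015,50]
    - [0,0,0,0,0,0.01,50]
    - [0,0,0,0,0,0,50]
    - [0,0,0,0,0,0,50]

```text
clock: 9.15
tcp_pos: [0.5725, 0.1908, 0.113]
ee_rot: [-0.907, 2.502, -0.167]
ft_force: [-0.6, 0.4, 0.2]
opening: 0.043
```

>>> servo_tool:
  motion:
    - [0,0,0,0,0,0.005,50]
    - [0,0,0,0,0,0.004,50]
    - [0,0,0,0,0,0,50]

```text
clock: 9.45
tcp_pos: [0.5765, 0.1911, 0.1042]
ee_rot: [-0.908, 2.502, -0.167]
ft_force: [-0.6, -0.1, -0.2]
opening: 0.0427
```

```bash
python3 - <<'E'
from h import *
need(.026)
for n,(a,b,c,e) in dict(top=(200,100,310,200),side=(270,110,390,210)).items():
    p,d=capture(n)
    cv2.imwrite(f"pics/{n}5c.png",cv2.resize(p[b:e,a:c,::-1],None,fx=6,fy=6,interpolation=cv2.INTER_CUBIC))
E
```

```text
tcp [0.5765 0.1911 0.1042] ft [-0.6 -0.1 -0.2] q [ 0.216  0.139 -0.657  0.288 -0.057 -0.494] t 9.45
goal [0.5778 0.1914 0.104 ] shift in tool [-0.001  -0.0005  0.0008]
turn in tool [-0.0003  0.0019  0.0032] shift in goal axes [-0.001  -0.0005  0.0008]
```

View pics/side5c.png

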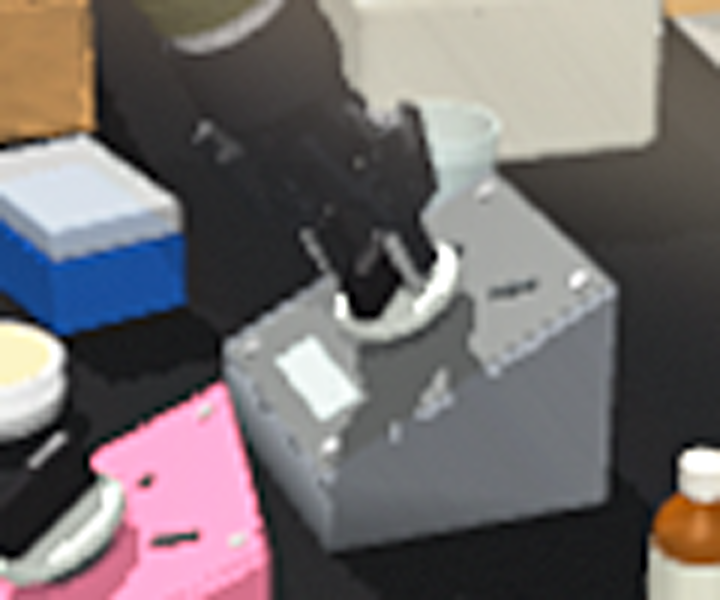

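View pics/top5c.png

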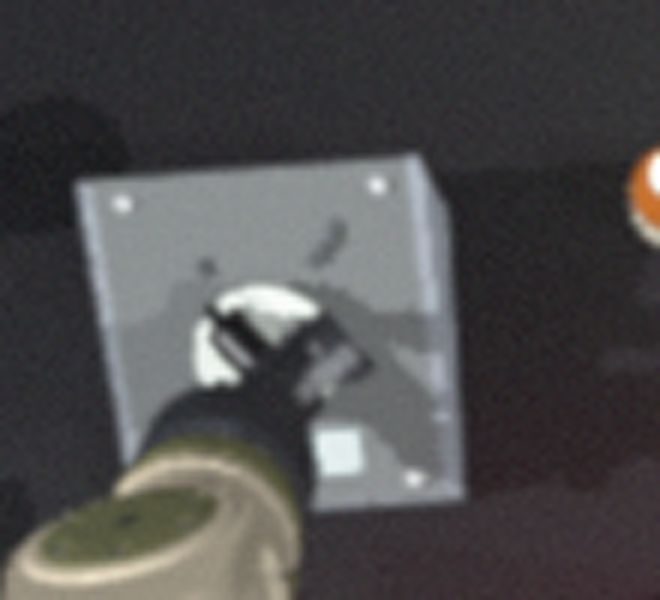

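The fingers straddle the bar, with no contact force. Closing on it.

>>> servo_tool:
  motion:
    - [0,0,0,0,0,0,0]
    - [0,0,0,0,0,0,0]
    - [0,0,0,0,0,0,0]
    - [0,0,0,0,0,0,0]
    - [0,0,0,0,0,0,0]
  squeeze: 70

```text
clock: 10.05
tcp_pos: [0.5759, 0.1921, 0.1045]
ee_rot: [-0.909, 2.502, -0.164]
ft_force: [-3.6, 2.8, 2.5]
opening: 0.0144
```

```bash
python3 -c "
from h import *
need(.026);s=ctrl.sense();print(s['wrist_torque'],s['opening'])"
```

```text
tcp [0.5759 0.1921 0.1045] ft [-3.6  2.8  2.5] q [ 0.217  0.138 -0.657  0.289 -0.056 -0.494] t 10.05
goal [0.5778 0.1914 0.104 ] shift in tool [-0.0006 -0.0016  0.0014]
turn in tool [0.0018 0.003  0.0041] shift in goal axes [-0.0007 -0.0016  0.0014]
[0.50096838 0.76547795 0.37282454] 0.014442026174620606
```

Gripped (opening 14 mm on the 16 mm bar). Pressing down.

>>> servo_tool:
  motion:
    - [0,0,0,0,0.001,0.003,0]
    - [0,0,0,0,0,0.003,0]
    - [0,0,0,0,0,0.003,0]
    - [0,0,0,0,0,0.003,0]
    - [0,0,0,0,0,0,0]

```text
clock: 10.55
tcp_pos: [0.5807, 0.1927, 0.0956]
ee_rot: [-0.908, 2.501, -0.167]
ft_force: [-21.4, -2.1, 26.8]
opening: 0.0143
```

```bash
python3 -c "
from h import *
need(.016);s=ctrl.sense();c,n,G=knob();print('ft tool',(G.T@s['ft_force']).round(1),s['opening'])"
```

```text
tcp [0.5807 0.1927 0.0956] ft [-21.4  -2.1  26.8] q [ 0.218  0.158 -0.66   0.264 -0.058 -0.493] t 10.55
goal [0.5825 0.1918 0.0951] shift in tool [-0.0005 -0.0016  0.0013]
turn in tool [-0.0007  0.0031  0.004 ] shift in goal axes [-0.0005 -0.0016  0.0013]
ft tool [  5.3   3.6 -33.7] 0.014335356961647464
```

Knob travelled 10 mm and bottomed (34 N). I ease by 1 mm and turn.

>>> servo_tool:
  motion:
    - [0,0,0,0,0,-0.001,0]
    - [0,0,0.08,0,0,0,0]
    - [0,0,0.1,0,0,0,0]
    - [0,0,0.1,0,0,0,0]
    - [0,0,0.1,0,0,0,0]
    - [0,0,0.1,0,0,0,0]
    - [0,0,0,0,0,0,0]

```text
clock: 11.25
tcp_pos: [0.5802, 0.1932, 0.0956]
ee_rot: [-0.284, 2.635, -0.006]
ft_force: [-15.0, 1.8, 16.4]
opening: 0.0143
```

```bash
python3 -c "
from h import *
need(.016);s=ctrl.sense();c,n,G=knob();print('ft tool',(G.T@s['ft_force']).round(1),'torque about n',n@s['wrist_torque'],s['opening'])"
```

```text
tcp [0.5802 0.1932 0.0956] ft [-15.    1.8  16.4] q [ 0.218  0.158 -0.66   0.265 -0.056 -0.011] t 11.25
goal [0.5825 0.1918 0.0951] shift in tool [-0.0015 -0.0018  0.0014]
turn in tool [ 0.0017  0.0031 -0.4781] shift in goal axes [-0.0005 -0.0023  0.0014]
ft tool [  2.6   5.6 -21.4] torque about n -0.014638389399810298 0.014325013235711484
```

Turning freely, still fully down. Continuing to the end stop.

>>> servo_tool:
  motion:
    - [0,0,0.1,0,0,0,0]
    - [0,0,0.1,0,0,0,0]
    - [0,0,0.1,0,0,0,0]
    - [0,0,0.1,0,0,0,0]
    - [0,0,0.1,0,0,0,0]
    - [0,0,0.1,0,0,0,0]
    - [0,0,0.1,0,0,0,0]
    - [0,0,0,0,0,0,0]

```text
clock: 12.05
tcp_pos: [0.5802, 0.1941, 0.0956]
ee_rot: [0.64, 2.593, 0.226]
ft_force: [-14.8, 4.6, 16.9]
opening: 0.0142
```

```bash
python3 -c "
from h import *
need(.016);s=ctrl.sense();c,n,G=knob();print('ft tool',(G.T@s['ft_force']).round(1),'torque about n',n@s['wrist_torque'],s['opening'])"
```

```text
tcp [0.5802 0.1941 0.0956] ft [-14.8   4.6  16.9] q [ 0.219  0.158 -0.66   0.265 -0.055  0.689] t 12.05
goal [0.5825 0.1918 0.0951] shift in tool [-0.0027 -0.0013  0.0014]
turn in tool [ 0.005   0.0025 -1.1775] shift in goal axes [ 0.0001 -0.003   0.0014]
ft tool [  0.5   7.5 -21.7] torque about n 0.011510185493698482 0.014243541899537516
```

>>> servo_tool:
  motion:
    - [0,0,0.05,0,0,0,0]
    - [0,0,0.04,0,0,0,0]
    - [0,0,0.03,0,0,0,0]
    - [0,0,0,0,0,0,0]

```text
clock: 12.45
tcp_pos: [0.5802, 0.1943, 0.0957]
ee_rot: [0.793, 2.558, 0.264]
ft_force: [-14.9, 5.0, 17.5]
opening: 0.0143
```

```bash
python3 -c "
from h import *
need(.016);s=ctrl.sense();c,n,G=knob();print('ft tool',(G.T@s['ft_force']).round(1),'torque about n',n@s['wrist_torque'],s['opening'])"
```

```text
tcp [0.5802 0.1943 0.0957] ft [-14.9   5.   17.5] q [ 0.219  0.158 -0.66   0.265 -0.055  0.806] t 12.45
goal [0.5825 0.1918 0.0951] shift in tool [-0.0029 -0.0011  0.0014]
turn in tool [ 0.0055  0.0024 -1.2948] shift in goal axes [ 0.0002 -0.0031  0.0014]
ft tool [  0.2   7.8 -22.2] torque about n 0.487526765182185 0.014300702579858183
```

End stop felt (0.49 Nm). I ease the turn slightly and let the knob rise with the grip.

>>> servo_tool:
  motion:
    - [0,0,-0.03,0,0,-0.002,0]
    - [0,0,-0.02,0,0,-0.003,0]
    - [0,0,0,0,0,-0.003,0]
    - [0,0,0,0,0,-0.003,0]
    - [0,0,0,0,0,0,0]

```text
clock: 12.95
tcp_pos: [0.5755, 0.1938, 0.1044]
ee_rot: [0.729, 2.574, 0.248]
ft_force: [-3.8, 6.4, 2.3]
opening: 0.014
```

```bash
python3 -c "
from h import *
need(.026);s=ctrl.sense();c,n,G=knob();print('ft tool',(G.T@s['ft_force']).round(1),'torque about n',n@s['wrist_torque'],s['opening'])"
```

```text
tcp [0.5755 0.1938 0.1044] ft [-3.8  6.4  2.3] q [ 0.22   0.138 -0.658  0.288 -0.055  0.758] t 12.95
goal [0.5778 0.1914 0.104 ] shift in tool [-0.0029 -0.0011  0.0014]
turn in tool [ 0.0056  0.0019 -1.2455] shift in goal axes [ 0.0001 -0.0031  0.0014]
ft tool [-2.3  6.5 -3.6] torque about n 0.05239909931391625 0.013985632537053304
```

>>> servo_tool:
  motion:
    - [0,0,0,0,0,0,50]
    - [0,0,0,0,0,0,50]
    - [0,0,0,0,0,0,50]
    - [0,0,0,0,0,0,50]
    - [0,0,0,0,0,-0.01,50]
    - [0,0,0,0,0,-0.03,50]
    - [0,0,0,0,0,-0.04,50]
    - [0,0,0,0,0,-0.04,50]

```text
clock: 13.75
tcp_pos: [0.5184, 0.1861, 0.2111]
ee_rot: [0.732, 2.573, 0.242]
ft_force: [0.4, 0.8, 0.1]
opening: 0.0426
```

>>> servo_tool:
  motion:
    - [0,0,0,0,0,-0.04,50]
    - [0,0,0,0,0,-0.03,50]
    - [0,0,0,0,0,0,50]
    - [0,0,0,0,0,0,50]

```text
clock: 14.15
tcp_pos: [0.4869, 0.1835, 0.2731]
ee_rot: [0.731, 2.57, 0.245]
ft_force: [0.3, 0.5, 0.2]
opening: 0.0425
```

```bash
python3 - <<'E'
from h import *
s=ctrl.sense();print(s["tcp_pos"],s["ft_force"],s["clock"],s["opening"])
p,d=capture("side");cv2.imwrite("pics/side6.png",p[:,:,::-1]);cv2.imwrite("pics/side6c.png",cv2.resize(p[110:290,290:480,::-1],None,fx=3.3,fy=3.3,interpolation=cv2.INTER_CUBIC))
P=cloud("side",d)
p,d=capture("top");cv2.imwrite("pics/top6c.png",cv2.resize(p[90:200,200:430,::-1],None,fx=3.4,fy=3.4,interpolation=cv2.INTER_CUBIC));Q=cloud("top",d)
c,n,G=knob()
e1=np.array([np.cos(np.radians(5.3))*np.cos(.4887),np.sin(np.radians(5.3))*np.cos(.4887),np.sin(.4887)]);e2=np.cross(n,e1)
for nm,q in(("side",P.reshape(-1,3)),("top",Q.reshape(-1,3))):
    r=q-c;h=r@n;a=r@e1;b=r@e2
    rad=np.hypot(a,b)<.036
    for lo,hi in((.030,.055),(.008,.026)):
        m=rad&(h>lo)&(h<hi)
        if m.sum()>20:print(nm,lo,m.sum(),"h pct",np.percentile(h[m],[10,50,90]).round(4))
    m=rad&(h>.040)&(h<.055)
    if m.sum()>20:print(nm,"bar",cv2.minAreaRect((np.c_[a[m],b[m]]*1000).astype(np.float32)))
# tray corners
E
```

```text
[0.48693824 0.18345437 0.27312109] [0.33419425 0.54116482 0.2195779 ] 14.15 0.04254568241662859
side 0.03 137 h pct [0.0327 0.0416 0.0471]
side 0.008 144 h pct [0.0158 0.0202 0.0232]
side bar ((-2.788601875305176, -0.6688575744628906), (20.2669734954834, 61.45197296142578), 49.34270477294922)
top 0.03 133 h pct [0.0384 0.0465 0.0497]
top 0.008 300 h pct [0.0185 0.0211 0.0239]
top bar ((-0.3964347839355469, -0.7662334442138672), (16.100793838500977, 57.16904830932617), 52.76022720336914)
```

View pics/side6c.png

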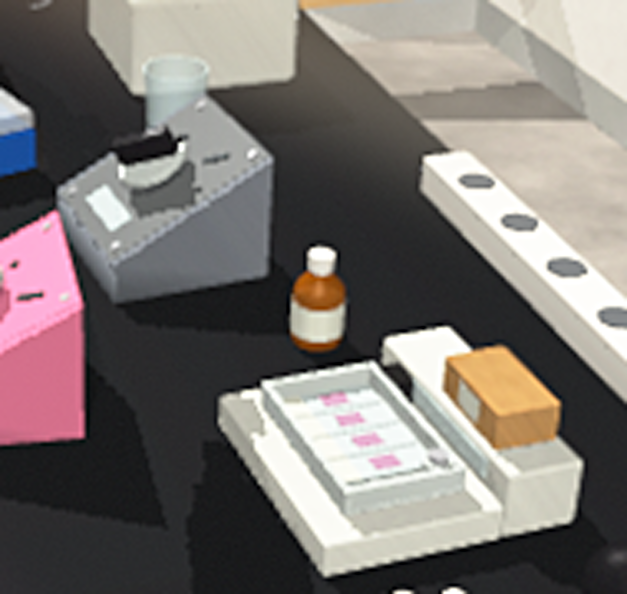

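View pics/top6c.png

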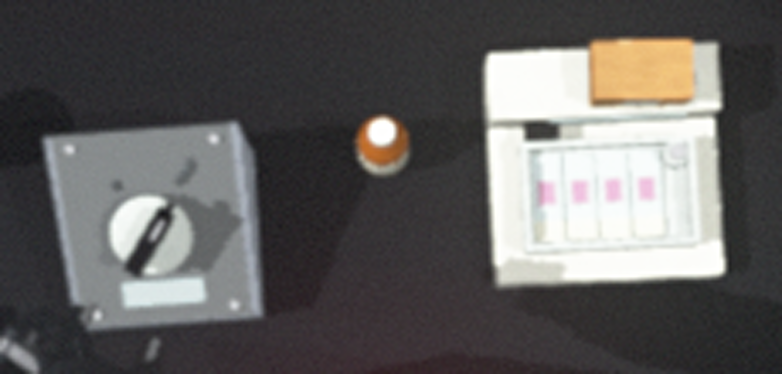

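The bar now points to the long mark (top crop (168,205)). It has turned about 71° and its top is 46.5 mm off the panel, as at the start. The tray sits square against the stop, and the robot is clear.

```bash
python3 -c "
from h import *
print(ctrl.sign_off())"
```

```text
the job is handed in; nothing more can be done
None
```

I pushed the slide tray home with the shut fingers. Then I gripped the knob's bar, pressed it fully down (10 mm), turned it clockwise to its end stop, let it rise and opened the gripper. The job was handed in at about 14.2 s of the 58 s allowed; `sign_off` gives no verdict.

**Tray:** The push force rose to about 20 N with no further motion, so the tray was against its stop. Its rim corners in the side view matched the predicted home position within a few pixels, and the last pictures still show it square.

**Knob:** The bar turned about 71° (roughly 1.2 rad) and points to the long mark. Its top is 46.5 mm off the panel, the same as before the press, so it has sprung fully up.

**Bystanders and robot:** The bottle and slide box look unmoved in the last close-ups. I did not measure the other bystanders at the end, but the arm never felt contact with any of them. The gripper ended clear of everything, with the force reading near zero.

No check failed. While gripped, the knob sat 1–3 mm sideways of my estimate, giving at most about 8 N of side force.

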